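# Gauge a chalcedony block in the bench comparator

### The job

Set the banded chalcedony block down gently, flat and centred on the comparator's bed between the open jaws, with its 50 mm width across the jaws, and let go of it. Then gently slide the sliding jaw shut on it, so that the block presses on the sprung anvil and the dial needle comes to stand between the two studs, and leave it so with the jaw still nipping the block. Never let the needle run round to its end stop, don't drop the block, and leave the geode, the bowl and the dop sticks where they are.

Things in the scene. Friction and masses are not known exactly. Their poses are not given: they have to be found in the camera images.
- gauge: Flat steel bench comparator (caliper with bed and dial), fixed, place and yaw vary. Bed 130 (own x) by 360 (own y) by 12 mm thick; origin at the centre of its underside, z up. Measures along own y: sliding jaw on the -y side, sprung anvil on the +y side, dial (92 mm round, top 58 mm high) centred at y = +136 mm. Two studs, 9 mm high, stand on the dial's rim at 0.75 and 1.75 rad of needle turn.
- jaw: Sliding jaw, axes as the gauge's; origin mid face, level with the bed's underside. Upright plate 90 (x) by 14 (y) mm, top 67 mm above the shelf, back at own y = -14. Behind it a low saddle, 146 mm wide, top 23 mm high, runs to own y = -60. Starts with its face at gauge y = -72 to -52 mm, slides to gauge +y as far as y = +33; about 8 N of friction, stays where left.
- anvil: Sprung anvil opposite the jaw, origin at the middle of its face at the level of the bed's underside; steel pad 70 (x) by 12 (y) mm, top 57 mm above the shelf. Face at gauge y = +60 mm at rest. It gives 12 mm towards +y: 1.8 N to start, then 0.6 N per mm; it turns the dial needle by 0.2 rad per mm.
- needle (a joint): Black dial needle, 32 mm from pivot to tip, pivot at gauge (0, +136 mm), 60 mm above the shelf. Radians: at 0 (anvil at rest) it points along gauge +x; it turns counter-clockwise seen from above (towards gauge +y) as the anvil is pressed. Studs at 0.75 and 1.75, end stop (anvil fully in) at 2.4.
- block: Grey banded chalcedony block, 90 (own x) by 50 (own y) by 36 (z) mm, 0.3 to 0.55 kg, loose; origin at the centre of its underside. Starts flat on the shelf to the left or the right of the comparator, on the robot's side.
- geode: Cut half geode, brown rind with purple crystals, 110 mm across, 50 mm high, loose, cut face up, on the other side from the block; origin at the centre of its underside. Leave alone.
- bowl: Frosted glass bowl of polished stones, 140 mm across, 60 mm high, loose, beyond the comparator; origin at the centre of its underside. Leave alone.
- dops: Pair of dop sticks upright in a wooden foot 50 by 100 mm, 164 mm high in all, loose, beyond the comparator; origin at the centre of its underside. Leave alone.
Not all that is in view belongs to the job. Leave any red or turquoise look-alike of the block alone.

How it is judged:
By the outcome, as a careful person would: the job done as asked, in the order asked, and still so for the second after the job is handed in, with the robot touching nothing.
It also fails if it takes over 64 s, if anything falls off the work surface, if the arm or the gripper's body presses on something with over 40 N, if the wrist force passes 120 N, or if a joint passes its speed limit or range.

### The arm

A 6-joint arm with a two-finger parallel gripper is mounted at the origin on the work surface. World frame = base frame: x ahead of the robot, y to its left, z up, the work surface at z = 0. Lengths are in m, angles in rad, forces in N, time in s.
With the tool pointing down it reaches from about 0.375 to 0.9 m from the base axis. Payload 3.1 kg.
Tool frame: the origin (TCP) lies between the finger pads; the fingertips stand 19 mm ahead of it and the grasp point (between the pads) is the TCP; z points along the fingers, y is the line along which they close (so a half turn about z gives the same grasp; the last joint's range is limited). The gripper opens to 87 mm and grips with 3 to 60 N. Pads are 19 mm wide; open, the fingers measure 117 mm over their backs; the gripper's body (75 mm by 190 mm) begins 51 mm behind the grasp point.
Start: joints at [0.958, 0.527, 1.433, -0, 1.181, -0.178], TCP at [0.263, 0.567, 0.203] pointing down, gripper open.
Joint ranges: [-3.08, 3.08], [-0.75, 2.2], [0.22, 2.44], [-1.43, 4.57], [0, 2.65], [-2.85, 2.85]. Speed limits (rad/s): [2.79, 2.79, 3.14, 3.14, 3.14, 3.14].

### API

Orientations are given as a unit quaternion [x, y, z, w].
In Python, from rig import robot, camera, camera_info, hand_in gives the robot as it stands.
- The arm moves only by the shell command python3 -m handwheel 'ROWS' [FORCE]. ROWS is a JSON object of lists of equal length, an entry for each row: "hand": the opening, from 0 (shut) to 1 (fully open); "translation": the shift along the world's x, y, z in mm, a list of three; "turn": the turn, a rotation vector about the world's x, y, z in rad, a list of three. In form: {"hand": [hand, ...], "translation": [[tx, ty, tz], ...], "turn": [[ax, ay, az], ...]}. A call has 1 to 12 rows; each row is the pose to reach, as a shift and turn from the pose commanded when the call began; what a row does not reach only later rows make up. A row lasts 1/12 s, in which the tool goes at most 41.7 mm and 7.16 degrees, less where a joint would pass 70% of its speed; a pose out of reach is approached as far as the arm can. A call with a gripper value outside its range is refused whole. The fingers move at their own pace and stop on an object; FORCE is the grip in N (left out, the last holds). Time passes only in rows, so rows that repeat a pose let the fingers close. It gives the time, the measured TCP pose, the force, the opening and the grip force at its end, in the units of the state.
- robot.get_obs(): the state, without advancing time (a new reading comes with each control period).
- camera(name): name is "scene" or "top" or "wrist"; returns (picture, depth): 384x512x3 uint8, red, green, blue; 384x512 float32, m along the optical axis (not along the pixel's ray), 0 where there is no reading.
- camera_info(name): a dict with "vertical_fov" (degrees; the focal length in pixels is half the picture's height over the tangent of half this angle, whatever the lens; pixels are square), "cx", "cy" (the principal point, pixels), "world_from_camera" (4x4, takes a point from camera to world coordinates). Camera axes: x right, y down, z forward; pixel columns grow to the right and rows downward; lengths in m; the calibration is good to about 2 mm. A picture is of the moment at which its call begins: read the wrist's pose just before it. camera_info takes no time and is no camera call; for the wrist camera it gives the pose at the moment of the call.
- hand_in(): hands the job in; it is judged then, once.
The state is a dict: "time": time; "q": joint angles; "joint_velocities": joint speeds; "joint_torque": joint torques, N m; "position": TCP position; "tool_rot": TCP orientation; "ft_force": force on the tool from outside, world axes, zero at the start; "moment": the same for the moment, N m; "grip_width": finger opening in m; "grip_force": force on a finger pad.
Only numpy, scipy, OpenCV 4.12 (cv2) and the standard library are available. Lean on these libraries where they do the work, as an engineer would, in place of code of your own. Each camera call takes 0.05 s, during which the arm holds its last target. There are 200 camera calls.

## Working session

There is one attempt and no reset: what is moved stays moved. The work goes in short steps, Python scripts to look and compute and a shell command to move; the robot and the scene stay as the last step left them, time stands still between calls to the robot, and variables do not carry over. Pictures are saved under pics/ and viewed, at most 10 in all, crops included, and the job is handed in when it is done.

```bash
mkdir -p pics; ls; cat > h.py <<'E'
import numpy as np, cv2
from rig import robot, camera, camera_info, hand_in
def shot(n):
    ci=camera_info(n); p,d=camera(n); return p,d,ci
def pts(d,ci):
    h,w=d.shape; f=h/2/np.tan(np.radians(ci['vertical_fov'])/2)
    v,u=np.mgrid[:h,:w]; P=np.stack([(u-ci['cx'])/f*d,(v-ci['cy'])/f*d,d],-1)
    T=np.array(ci['world_from_camera']); return P@T[:3,:3].T+T[:3,3]
def ray(uv,z,ci,h=384):
    f=h/2/np.tan(np.radians(ci['vertical_fov'])/2); T=np.array(ci['world_from_camera'])
    uv=np.atleast_2d(uv).astype(float); r=np.c_[(uv[:,0]-ci['cx'])/f,(uv[:,1]-ci['cy'])/f,np.ones(len(uv))]@T[:3,:3].T
    return T[:3,3]+r*((z-T[2,3])/r[:,2])[:,None]
E
python3 - <<'E'
from h import *
import pickle
D={}
for n in ('top','scene'):
    p,d,ci=shot(n); D[n]=(p,d,ci); cv2.imwrite(f'pics/{n}0.png',p[:,:,::-1]); print(n,ci['vertical_fov'],np.round(ci['world_from_camera'],3).tolist(),(d>0).mean())
pickle.dump(D,open('s0.pkl','wb'))
print(robot.get_obs())
E
```

```text
pics
top 51.122809332289386 [[-0.01, -0.99, 0.142, 0.439], [-1.0, 0.007, -0.023, -0.046], [0.021, -0.142, -0.99, 1.174], [0.0, 0.0, 0.0, 1.0]] 0.9963022867838541
scene 57.05521930730264 [[-0.849, 0.448, -0.281, 0.88], [0.528, 0.734, -0.426, 0.37], [0.016, -0.51, -0.86, 0.971], [0.0, 0.0, 0.0, 1.0]] 0.9961649576822916
{'time': 0.1, 'q': array([ 9.57467901e-01,  5.28385898e-01,  1.43377077e+00, -2.34677530e-05,
        1.18139266e+00, -1.78511437e-01]), 'joint_velocities': array([ 0.00065014, -0.002071  , -0.00253833, -0.00059597,  0.00291344,
       -0.00135204]), 'joint_torque': array([ 2.65312201e-04, -4.40985811e+01, -1.77150321e+01,  6.34965277e-02,
        5.34286292e-02, -5.58711690e-05]), 'position': array([0.26285807, 0.56627162, 0.2025628 ]), 'tool_rot': array([ 2.15695386e-01,  9.76460211e-01, -9.06840498e-04, -3.67291285e-04]), 'ft_force': array([-0.3523071 ,  0.79482628, -0.32495504]), 'moment': array([-0.03984396,  0.01986947, -0.04316666]), 'grip_force': 0.0, 'grip_width': 0.08701083475460807}
```

View pics/top0.png

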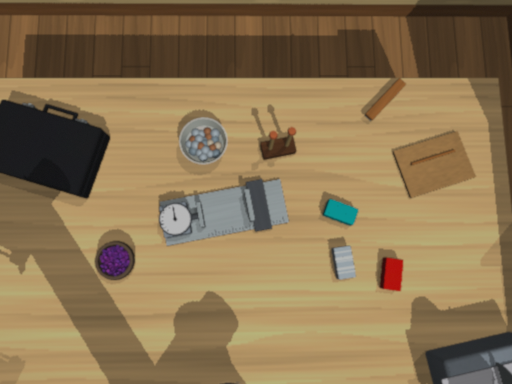

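View pics/scene0.png

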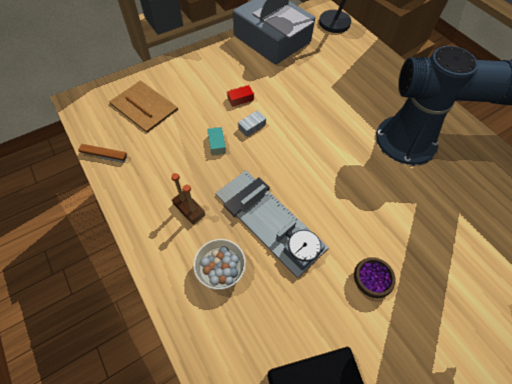

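Top view: the gauge has its dial at (175,218) and jaw at (259,205), with the needle pointing up, about world +x. The geode is at (115,260), the bowl at (204,141) and the dops at (278,147).
Block candidates are grey banded (344,263), turquoise (340,212) and red (392,274). The grey banded one fits: it is grey, striped, on the robot's side and opposite the geode. I'll confirm it in a crop and measure.

```bash
cat > m.py <<'E'
from h import *
import pickle
D=pickle.load(open('s0.pkl','rb'))
p=D['top'][0]; cv2.imwrite('pics/crop.png',cv2.resize(p[170:310,150:420],None,fx=2.9,fy=2.9,interpolation=cv2.INTER_CUBIC)[:,:,::-1])
for n in ('top','scene'):
    p,d,ci=D[n]; W=pts(d,ci); hsv=cv2.cvtColor(p,cv2.COLOR_RGB2HSV)
    grey=(hsv[...,1]<75)&(hsv[...,2]>50)&(d>0)
    print(n,'table z',np.median(W[(np.abs(W[...,2])<.03)&(hsv[...,1]>80)][:,2]))
    for name,roi in (('block',dict(top=(320,240,365,285),scene=(230,105,275,140))[n]),):
        x0,y0,x1,y1=roi; M=np.zeros_like(grey); M[y0:y1,x0:x1]=1
        m=grey&M&(W[...,2]>.02)
        z=np.median(W[m][:,2]); t=m&(np.abs(W[...,2]-z)<.006)
        r=cv2.minAreaRect((W[t][:,:2]*1000).astype(np.float32)); print(name,'n',t.sum(),'z',z,r)
    # gauge
    m=grey&(W[...,0]>.3)&(W[...,0]<.62)&(W[...,1]>-.17)&(W[...,1]<.28)&(W[...,2]>.006)
    l,lab,st,c=cv2.connectedComponentsWithStats(m.astype(np.uint8)); k=1+np.argmax(st[1:,4]); print(st[k],c[k])
    g=W[lab==k]; print('hist z',np.histogram(g[:,2]*1000,bins=range(0,80,4)))
    b=g[np.abs(g[:,2]-.012)<.005]; print('bed',cv2.minAreaRect((b[:,:2]*1000).astype(np.float32)),np.median(b[:,2]))
    j=g[(g[:,2]>.058)&(g[:,1]<.05)] if n=='x' else W[(W[...,2]>.059)&(W[...,2]<.075)&(W[...,0]>.3)&(W[...,0]<.62)&(W[...,1]>-.2)&(W[...,1]<.06)]
    if len(j): print('jaw top',len(j),cv2.minAreaRect((j[:,:2]*1000).astype(np.float32)),np.median(j[:,2]))
    w=W[(W[...,2]>.05)&(W[...,2]<.064)&(hsv[...,1]<60)&(hsv[...,2]>150)&(W[...,0]>.3)&(W[...,0]<.62)&(W[...,1]>.0)&(W[...,1]<.28)]
    print('dial',len(w),cv2.minEnclosingCircle((w[:,:2]*1000).astype(np.float32)),np.median(w[:,2]))
E
python3 m.py
```

```text
top table z 0.0006363062361738336
block n 571 z 0.03637859654651998 ((430.96661376953125, -326.3436584472656), (89.12128448486328, 50.76472854614258), 7.203891754150391)
[ 159  195  128   51 4571] [217.44279151 216.23320936]
hist z (array([   0,   59, 1029, 1497,  223,  320,  158,   16,   12,   19,   35,
         18,   31,  156,  559,  299,   92,   45,    3]), array([ 0,  4,  8, 12, 16, 20, 24, 28, 32, 36, 40, 44, 48, 52, 56, 60, 64,
       68, 72, 76]))
bed ((574.9423828125, 12.324783325195312), (130.8799591064453, 360.4595642089844), 8.433916091918945) 0.01253766760391073
jaw top 130 ((584.6597290039062, -61.11497497558594), (71.70925903320312, 13.726188659667969), 10.78420352935791) 0.06694696130240207
dial 632 ((554.07373046875, 145.89144897460938), 41.54804229736328) 0.059077598203627124
scene table z 0.0003085867935366249
block n 304 z 0.034902580438238795 ((433.49005126953125, -329.43011474609375), (91.29943084716797, 51.24581527709961), 7.412003517150879)
[ 230  172   98  105 3506] [279.2364518 223.9774672]
hist z (array([   0,   18,  892, 1102,   64,  193,   48,    9,   10,   12,   20,
         19,   24,  138,  609,  246,   67,   35,    0]), array([ 0,  4,  8, 12, 16, 20, 24, 28, 32, 36, 40, 44, 48, 52, 56, 60, 64,
       68, 72, 76]))
bed ((580.1300659179688, 11.817977905273438), (130.1422882080078, 358.27130126953125), 9.867110252380371) 0.012202165119448383
jaw top 114 ((586.4059448242188, -63.985679626464844), (68.86398315429688, 16.114803314208984), 9.971585273742676) 0.06661193676259514
dial 736 ((557.2286376953125, 127.25071716308594), 66.69892883300781) 0.05883092553021302
```

View pics/crop.png

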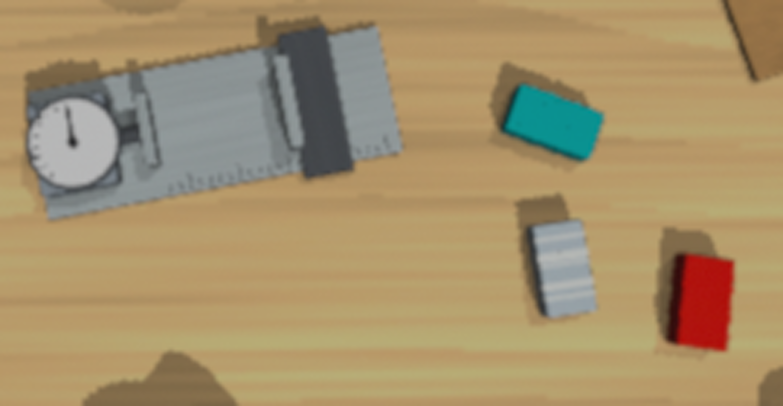

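Confirmed: the grey striped block is the one at crop (563,268). The gauge is near (577,12) mm with yaw about 9°, and the block is near (432,-327) mm with yaw about 7.3°. I'll swing over past the gauge and look with the wrist camera.

```bash
python3 -m handwheel '{"hand":[1,1,1,1,1,1,1,1,1,1,1,1],"translation":[[40,-40,20],[70,-80,40],[90,-120,60],[110,-150,80],[130,-190,100],[150,-230,110],[160,-270,120],[170,-310,120],[180,-350,120],[180,-390,120],[180,-430,120],[180,-450,120]],"turn":[[0,0,0.1],[0,0,0.2],[0,0,0.3],[0,0,0.4],[0,0,0.5],[0,0,0.58],[0,0,0.58],[0,0,0.58],[0,0,0.58],[0,0,0.58],[0,0,0.58],[0,0,0.58]]}'
python3 -m handwheel '{"hand":[1,1,1],"translation":[[0,-40,0],[0,-60,0],[0,-60,0]],"turn":[[0,0,0],[0,0,0],[0,0,0]]}'
python3 - <<'E'
from h import *
import pickle
o=robot.get_obs();print(o['time'],o['position'],o['q'])
p,d,ci=shot('wrist');print(ci['vertical_fov'],np.round(ci['world_from_camera'],3).tolist())
pickle.dump((p,d,ci),open('w1.pkl','wb'));cv2.imwrite('pics/w1.png',p[:,:,::-1])
E
```

```text
time: 1.1
position: [0.4421, 0.1341, 0.3231]
tool_rot: [-0.073, 0.997, -0.0, 0.0]
ft_force: [1.1, 0.1, 0.5]
grip_width: 0.0868
grip_force: 0.0
time: 1.35
position: [0.4421, 0.0724, 0.3229]
tool_rot: [-0.07, 0.998, -0.001, -0.0]
ft_force: [-0.1, -0.2, 0.5]
grip_width: 0.0872
grip_force: 0.0
1.35 [0.44211257 0.07240887 0.32288377] [-8.67713726e-02  1.43053357e-01  1.68141188e+00 -1.74705463e-03
  1.31769895e+00 -1.79689118e+00]
69.1008682383028 [[-0.138, 0.961, 0.24, 0.377], [0.99, 0.135, 0.032, 0.065], [-0.001, 0.242, -0.97, 0.504], [0.0, 0.0, 0.0, 1.0]]
```

View pics/w1.png

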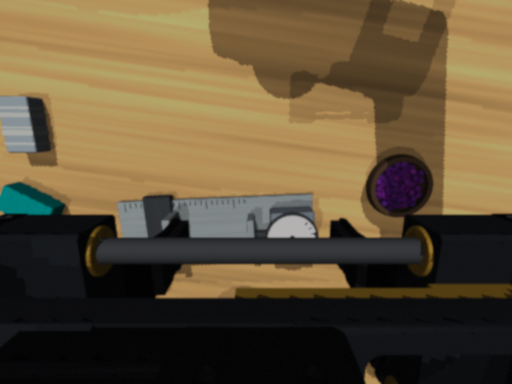

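The wrist image shows the hand hiding its lower half. The gauge is at rows 190–240, the geode at (400,185) and the block at (22,125). I'll take measuring views from farther out, first behind the gauge and then behind the block.

```bash
python3 -m handwheel '{"hand":[1,1,1,1,1,1,1,1,1],"translation":[[40,-10,0],[80,-20,0],[120,-30,0],[160,-40,0],[200,-50,0],[220,-55,0],[220,-55,0],[220,-55,0],[220,-55,0]],"turn":[[0,0,0],[0,0,0],[0,0,0],[0,0,0],[0,0,0],[0,0,0],[0,0,0],[0,0,0],[0,0,0]]}'
python3 -c "
from h import *
import pickle
r=shot('wrist');pickle.dump(r,open('w2.pkl','wb'));cv2.imwrite('pics/w2.png',r[0][:,:,::-1])"
python3 -m handwheel '{"hand":[1,1,1,1,1,1,1,1,1,1,1,1],"translation":[[-20,-35,0],[-40,-70,0],[-60,-105,0],[-80,-140,0],[-100,-175,0],[-120,-210,0],[-130,-245,0],[-140,-280,0],[-140,-320,0],[-140,-340,0],[-140,-340,0],[-140,-340,0]],"turn":[[0,0,0],[0,0,0],[0,0,0],[0,0,0],[0,0,0],[0,0,0],[0,0,0],[0,0,0],[0,0,0],[0,0,0],[0,0,0],[0,0,0]]}'
python3 -c "
from h import *
import pickle
r=shot('wrist');pickle.dump(r,open('w3.pkl','wb'));cv2.imwrite('pics/w3.png',r[0][:,:,::-1])
a=cv2.imread('pics/w2.png');b=cv2.imread('pics/w3.png');cv2.imwrite('pics/w23.png',cv2.resize(np.hstack([a[:300],b[:300]]),(800,235)))
o=robot.get_obs();print(o['time'],o['position'],o['q'])"
```

```text
time: 2.15
position: [0.661, 0.0228, 0.3224]
tool_rot: [-0.073, 0.997, 0.001, -0.001]
ft_force: [0.8, 0.8, -0.2]
grip_width: 0.0868
grip_force: 0.0
time: 3.2
position: [0.5213, -0.3185, 0.3234]
tool_rot: [-0.072, 0.997, 0.0, 0.0]
ft_force: [-0.1, 0.3, 0.5]
grip_width: 0.0868
grip_force: 0.0
3.25 [ 0.52156959 -0.31744651  0.32344549] [-7.29991385e-01  3.99712470e-01  1.31162102e+00  8.11230408e-04
  1.43124879e+00 -2.44611904e+00]
```

View pics/w23.png

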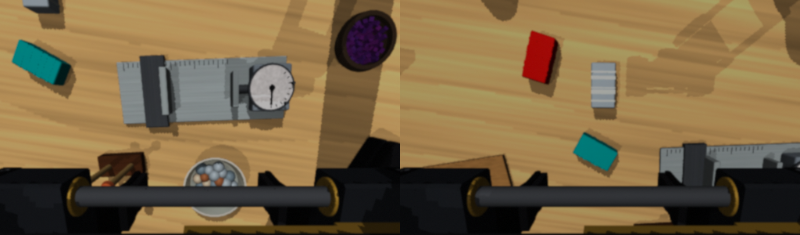

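Left (gauge view): the gauge is whole in view at about (265,115) full pixels, with the needle pointing down, about +x. Right: the block is at about (260,109) full pixels, the teal one at (250,195) and the red one at (180,73).

```bash
cat > m2.py <<'E'
from h import *
import pickle
D=pickle.load(open('s0.pkl','rb')); S={'top':D['top'],'scene':D['scene'],'w2':pickle.load(open('w2.pkl','rb')),'w3':pickle.load(open('w3.pkl','rb'))}
def rect(P): 
    (c,s,a)=cv2.minAreaRect((P[:,:2]*1000).astype(np.float32)); 
    if s[0]<s[1]: s=s[::-1]; a+=90
    return np.round(c,1),np.round(s,1),round(a if a<90 else a-180,2)
for n,(p,d,ci) in S.items():
    W=pts(d,ci); hsv=cv2.cvtColor(p,cv2.COLOR_RGB2HSV); grey=(hsv[...,1]<80)&(d>0); vis=np.ones_like(grey)
    if n[0]=='w': vis[225:]=0
    X,Y,Z=W[...,0],W[...,1],W[...,2]
    m=grey&vis&(X>.36)&(X<.5)&(Y>-.4)&(Y<-.25)&(Z>.025)&(Z<.05)
    if n!='w2': print(n,'block n',m.sum(),'z',np.round(np.median(W[m][:,2])*1e3,1),rect(W[m]))
    G=vis&(d>0)&(X>.47)&(X<.68)&(Y>-.19)&(Y<.22)
    if n=='w3': continue
    m=G&grey&(Z>.007)&(Z<.08); k=cv2.morphologyEx(m.astype(np.uint8),cv2.MORPH_OPEN,np.ones((3,3)))>0
    b=k&(Z<.017); print(n,'bed',np.median(Z[b]),rect(W[b]))
    for lab,mm in (('jawtop',G&(Z>.06)&(Z<.073)&(Y<.03)),('anvtop',G&(Z>.045)&(Z<.063)&(Y<.10)&(Y>.035)),('saddle',G&(hsv[...,2]<110)&(Z>.019)&(Z<.028)&(Y<.0))):
        if mm.sum()>20: print('  ',lab,mm.sum(),np.round(np.median(Z[mm])*1e3,1),rect(W[mm]))
    wh=(G&(hsv[...,1]<60)&(hsv[...,2]>150)&(Z>.05)&(Z<.068)&(Y>.09)).astype(np.uint8)
    cs,_=cv2.findContours(wh,cv2.RETR_EXTERNAL,cv2.CHAIN_APPROX_NONE); c=max(cs,key=cv2.contourArea)
    P=ray(c[:,0],.059,ci); e=cv2.fitEllipse((P[:,:2]*1000).astype(np.float32)); print('   dial',np.round(e[0],1),np.round(e[1],1))
E
python3 m2.py
```

```text
top block n 587 z 36.4 (array([ 431.2, -326.3]), array([89.5, 50.8]), 7.2)
top bed 0.012501973810530198 (array([575.8,  12.6]), array([359.2, 139.7]), -79.48)
   jawtop 160 67.0 (array([592.9, -59.6]), array([88.5, 13.8]), 10.52)
   anvtop 121 56.6 (array([566.1,  86.1]), array([68.9, 27.6]), 10.21)
   saddle 745 22.9 (array([597.6, -82. ]), array([147.6,  60.3]), 9.96)
   dial [554.2 145.8] [78.5 80. ]
scene block n 329 z 35.1 (array([ 433.7, -329.6]), array([92.5, 52.6]), 8.78)
scene bed 0.012185362848643688 (array([583.2,  11.6]), array([358.9, 144.6]), -79.59)
   jawtop 149 66.6 (array([596.2, -62.3]), array([88.8, 16.1]), 9.97)
   anvtop 121 56.6 (array([570.6,  75.8]), array([69.4, 12.2]), 10.45)
   saddle 465 22.3 (array([599.8, -83.5]), array([146.9,  59.9]), 10.14)
   dial [556.1 144.4] [79.3 81.9]
w2 bed 0.011914802181344775 (array([580. ,  11.7]), array([359.2, 130.3]), -79.61)
   jawtop 595 66.7 (array([593.3, -61.4]), array([89.1, 14.4]), 10.23)
   anvtop 418 56.6 (array([565.9,  86.1]), array([69.8, 31.4]), 10.36)
   saddle 2319 22.4 (array([597.5, -83.9]), array([147. ,  60.5]), 10.38)
   dial [556.1 143.9] [77.5 80.1]
w3 block n 1783 z 35.9 (array([ 430.4, -328.5]), array([89.7, 49.4]), 7.44)
```

```bash
python3 -m handwheel '{"hand":[1,1,1,1,1,1,1,1,1,1],"translation":[[-25,-3,-30],[-50,-6,-60],[-75,-9,-90],[-90,-10,-120],[-90,-10,-150],[-90,-10,-180],[-90,-10,-200],[-90,-10,-220],[-90,-10,-220],[-90,-10,-220]],"turn":[[0,0,-0.015],[0,0,-0.015],[0,0,-0.015],[0,0,-0.015],[0,0,-0.015],[0,0,-0.015],[0,0,-0.015],[0,0,-0.015],[0,0,-0.015],[0,0,-0.015]]}'
python3 -c "
from h import *
o=robot.get_obs();print(o['position'],o['tool_rot'],o['q'],o['ft_force'])"
```

```text
time: 4.08
position: [0.4322, -0.3267, 0.1031]
tool_rot: [-0.066, 0.998, 0.001, -0.001]
ft_force: [0.2, -0.6, 0.8]
grip_width: 0.087
grip_force: 0.0
[ 0.43216872 -0.3266887   0.10311214] [-6.60616717e-02  9.97814782e-01  1.05876754e-03 -6.29335147e-04] [-8.53809133e-01  5.60478744e-01  1.73260797e+00  3.74570946e-04
  8.50953192e-01 -2.55707248e+00] [ 0.21749473 -0.62945164  0.7848967 ]
```

```bash
python3 -m handwheel '{"hand":[1,1,1,1,1,1,1],"translation":[[-1,-1,-25],[-1,-1,-45],[-1,-1,-60],[-1,-1,-70],[-1,-1,-77],[-1,-1,-77],[-1,-1,-77]],"turn":[[0,0,0],[0,0,0],[0,0,0],[0,0,0],[0,0,0],[0,0,0],[0,0,0]]}'
python3 -m handwheel '{"hand":[0.6,0.5,0.4,0.4,0.4,0.4,0.4,0.4,0.4,0.4],"translation":[[0,0,0],[0,0,0],[0,0,0],[0,0,0],[0,0,0],[0,0,0],[0,0,0],[0,0,0],[0,0,0],[0,0,0]],"turn":[[0,0,0],[0,0,0],[0,0,0],[0,0,0],[0,0,0],[0,0,0],[0,0,0],[0,0,0],[0,0,0],[0,0,0]]}' 25
```

```text
time: 4.67
position: [0.4318, -0.3302, 0.027]
tool_rot: [-0.065, 0.998, -0.001, 0.0]
ft_force: [0.1, -0.1, 0.4]
grip_width: 0.0872
grip_force: 0.0
time: 5.5
position: [0.4312, -0.33, 0.0261]
tool_rot: [-0.065, 0.998, 0.0, -0.0]
ft_force: [-0.3, -0.2, 0.2]
grip_width: 0.0362
grip_force: 0.0
```

The fingers went past 50 mm without gripping anything, so I'll look.

```bash
python3 - <<'E'
from h import *
import pickle
o=robot.get_obs();print(o['position'],o['grip_width'],o['grip_force'])
a=shot('scene');b=shot('wrist');t=shot('top');pickle.dump((a,b,t),open('s4.pkl','wb'))
A=cv2.resize(a[0][70:190,190:350],(400,300));B=cv2.resize(b[0],(400,300));cv2.imwrite('pics/s4.png',np.hstack([A,B])[:,:,::-1])
E
```

```text
[ 0.43121877 -0.32996319  0.02610942] 0.036246195150644124 0.0
```

View pics/s4.png

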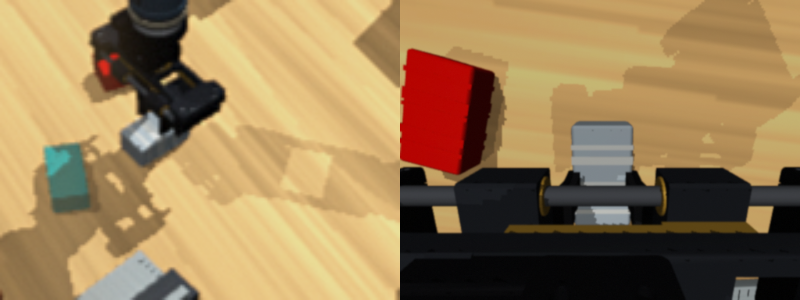

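The picture shows the pads at either side of the block, which is unmoved. I'll command a tighter closure and see whether the reading responds.

```bash
python3 -m handwheel '{"hand":[0.2,0.2,0.2,0.2,0.2,0.2],"translation":[[0,0,0],[0,0,0],[0,0,0],[0,0,0],[0,0,0],[0,0,0]],"turn":[[0,0,0],[0,0,0],[0,0,0],[0,0,0],[0,0,0],[0,0,0]]}' 25
python3 - <<'E'
from h import *
b=shot('wrist');p,d,ci=b;W=pts(d,ci)
hsv=cv2.cvtColor(p,cv2.COLOR_RGB2HSV)
for r in (165,175,185,195): print(r,[ (c,int(hsv[r,c,2]),*(np.round(W[r,c]*1000).astype(int).tolist())) for c in range(200,320,8)])
cv2.imwrite('pics/w5.png',cv2.resize(p[140:300,160:360],(800,600))[:,:,::-1])
E
```

```text
time: 6.15
position: [0.4312, -0.33, 0.0262]
tool_rot: [-0.065, 0.998, 0.0, -0.0]
ft_force: [0.1, 0.5, 0.2]
grip_width: 0.0181
grip_force: 0.0
165 [(200, 172, 400, -377, 0), (208, 172, 399, -372, 1), (216, 172, 399, -366, 0), (224, 143, 392, -356, 36), (232, 141, 392, -351, 35), (240, 142, 391, -346, 36), (248, 141, 390, -341, 36), (256, 142, 390, -336, 35), (264, 141, 389, -331, 36), (272, 141, 389, -326, 35), (280, 141, 388, -322, 36), (288, 142, 387, -317, 35), (296, 114, 387, -312, 36), (304, 177, 390, -301, 1), (312, 178, 389, -295, 1)]
175 [(200, 180, 408, -377, -1), (208, 179, 407, -371, 1), (216, 177, 406, -365, 0), (224, 140, 398, -355, 37), (232, 141, 398, -350, 35), (240, 140, 397, -345, 36), (248, 141, 397, -340, 36), (256, 142, 396, -336, 36), (264, 140, 395, -331, 37), (272, 140, 395, -326, 36), (280, 141, 394, -321, 37), (288, 141, 394, -316, 36), (296, 109, 393, -311, 35), (304, 175, 398, -299, 1), (312, 175, 397, -293, 0)]
185 [(200, 177, 416, -377, -1), (208, 176, 415, -370, 0), (216, 177, 414, -364, 1), (224, 145, 405, -355, 35), (232, 146, 404, -350, 36), (240, 144, 404, -345, 37), (248, 145, 403, -340, 38), (256, 145, 402, -335, 37), (264, 146, 402, -330, 34), (272, 145, 401, -325, 37), (280, 146, 400, -320, 36), (288, 145, 400, -315, 35), (296, 123, 399, -310, 36), (304, 173, 405, -298, 0), (312, 172, 404, -292, 1)]
195 [(200, 173, 424, -376, -1), (208, 173, 422, -370, 0), (216, 173, 422, -364, 0), (224, 139, 411, -354, 36), (232, 141, 411, -349, 37), (240, 140, 410, -344, 36), (248, 141, 410, -339, 36), (256, 140, 409, -334, 36), (264, 141, 408, -329, 36), (272, 141, 407, -324, 36), (280, 141, 407, -319, 37), (288, 141, 406, -314, 36), (296, 94, 406, -308, 34), (304, 174, 413, -297, 0), (312, 173, 412, -290, 0)]
```

View pics/w5.png

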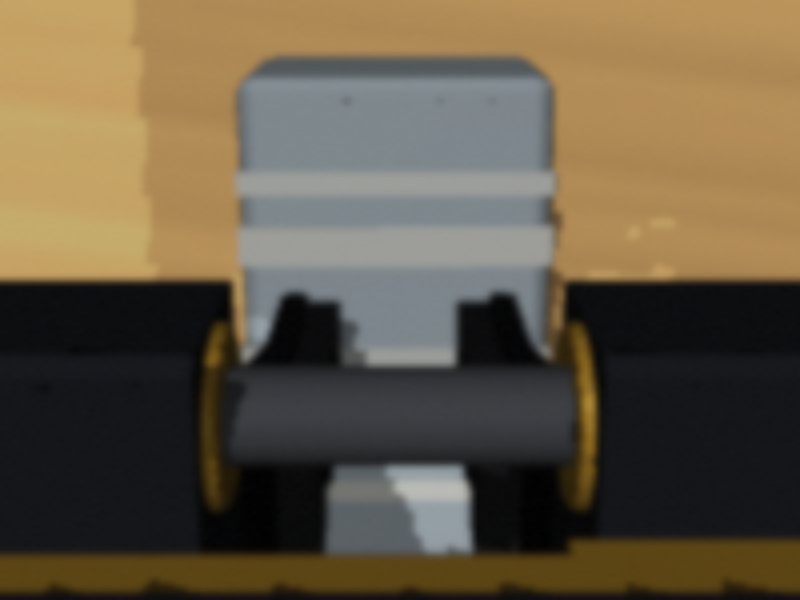

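The fingers appear to lie over the block instead of beside it, and the block hasn't moved. I'll check the finger heights in the depth image.

```bash
python3 - <<'E'
from h import *
for n in ('wrist','scene','top'):
    p,d,ci=shot(n);W=pts(d,ci);hsv=cv2.cvtColor(p,cv2.COLOR_RGB2HSV)
    X,Y,Z=W[...,0],W[...,1],W[...,2]
    m=(d>0)&(hsv[...,2]<80)&(X>.36)&(X<.52)&(Y>-.4)&(Y<-.26)&(Z>-.02)&(Z<.13)
    print(n,m.sum(),np.round(np.percentile(Z[m],[0,2,10,50])*1e3) if m.sum() else '')
    if n=='wrist':
        for r in range(212,262,6): print(r,[(c,int(hsv[r,c,2]),*np.round(W[r,c]*1e3).astype(int).tolist()) for c in (228,232,238,244,256,272,280,286)])
o=robot.get_obs();print(o['position'],o['q'],o['tool_rot'])
E
```

```text
wrist 4171 [ -1.  47.  64. 123.]
212 [(228, 141, 422, -350, 36), (232, 141, 422, -348, 37), (238, 141, 421, -344, 38), (244, 141, 421, -340, 36), (256, 140, 420, -332, 36), (272, 141, 418, -322, 37), (280, 140, 418, -317, 36), (286, 141, 418, -313, 35)]
218 [(228, 138, 426, -350, 36), (232, 64, 422, -347, 47), (238, 132, 426, -344, 36), (244, 136, 425, -340, 35), (256, 140, 424, -332, 36), (272, 140, 423, -322, 36), (280, 133, 422, -317, 36), (286, 65, 418, -314, 48)]
224 [(228, 98, 431, -350, 36), (232, 6, 422, -346, 57), (238, 13, 366, -337, 208), (244, 40, 423, -339, 53), (256, 140, 428, -331, 37), (272, 134, 427, -321, 35), (280, 12, 420, -318, 53), (286, 8, 418, -315, 57)]
230 [(228, 17, 422, -347, 68), (232, 7, 422, -345, 67), (238, 12, 423, -342, 64), (244, 21, 425, -339, 58), (256, 139, 432, -331, 35), (272, 133, 431, -321, 36), (280, 12, 420, -319, 63), (286, 7, 418, -316, 67)]
236 [(228, 12, 422, -346, 75), (232, 12, 423, -344, 72), (238, 15, 423, -341, 71), (244, 25, 428, -338, 59), (256, 146, 436, -330, 36), (272, 140, 435, -320, 35), (280, 16, 420, -319, 72), (286, 11, 4
[... 436 characters left out ...]
67, 399, -325, 133)]
254 [(228, 64, 403, -342, 133), (232, 63, 403, -341, 133), (238, 64, 403, -339, 133), (244, 63, 402, -337, 133), (256, 63, 402, -334, 134), (272, 63, 401, -329, 133), (280, 64, 401, -327, 133), (286, 63, 401, -325, 132)]
260 [(228, 46, 405, -342, 132), (232, 46, 405, -340, 133), (238, 47, 405, -339, 133), (244, 46, 405, -337, 132), (256, 46, 404, -333, 133), (272, 46, 404, -329, 132), (280, 46, 403, -326, 133), (286, 46, 403, -325, 134)]
scene 230 [-1.  1.  8. 31.]
top 0 
[ 0.43122003 -0.32996633  0.02615857] [-8.59020531e-01  6.90895771e-01  1.77270780e+00 -2.97392379e-05
  6.77971968e-01 -2.55996018e+00] [-6.50373038e-02  9.97882833e-01 -1.24481463e-05 -2.28775405e-06]
```

Depth shows the fingertips at z≈47 mm while the block's top is at 36 mm. So the true tips stand about 40 mm higher than the reported TCP implies (x and y agree). I'll open, go down in guarded steps, and re-measure.

```bash
python3 -m handwheel '{"hand":[1,1,1,1,1,1,1,1],"translation":[[0,0,0],[0,0,0],[0,0,0],[0,0,0],[0,0,0],[0,0,0],[0,0,0],[0,0,0]],"turn":[[0,0,0],[0,0,0],[0,0,0],[0,0,0],[0,0,0],[0,0,0],[0,0,0],[0,0,0]]}'
python3 -m handwheel '{"hand":[1,1,1,1,1],"translation":[[0,0,-5],[0,0,-10],[0,0,-15],[0,0,-20],[0,0,-20]],"turn":[[0,0,0],[0,0,0],[0,0,0],[0,0,0],[0,0,0]]}'
cat > tips.py <<'E'
from h import *
p,d,ci=shot('wrist');W=pts(d,ci);hsv=cv2.cvtColor(p,cv2.COLOR_RGB2HSV)
o=robot.get_obs();X,Y,Z=np.moveaxis(W-o['position'],-1,0)
m=(d>0)&(d<.4)&(hsv[...,2]<70)&(abs(X)<.035)&(abs(Y)<.07)&(W[...,2]<.1)&(W[...,2]>.004)
m=cv2.morphologyEx(m.astype(np.uint8),cv2.MORPH_OPEN,np.ones((2,2)))>0
for s in (m&(Y<0),m&(Y>0)):
    print(s.sum(),'z tip-ish',np.round(np.sort(W[s][:,2])[[5,20,60]]*1e3,1), 'x,y of low',np.round(np.median(W[s][np.argsort(W[s][:,2])[:30]],0)*1e3,1))
print(o['position'],o['ft_force'],o['grip_width'])
E
python3 tips.py
```

```text
time: 7.02
position: [0.4312, -0.33, 0.0262]
tool_rot: [-0.065, 0.998, -0.0, 0.0]
ft_force: [-0.3, 0.2, 0.2]
grip_width: 0.0629
grip_force: 0.0
time: 7.43
position: [0.4306, -0.3293, 0.0048]
tool_rot: [-0.065, 0.998, 0.001, -0.001]
ft_force: [-0.4, 0.1, -0.2]
grip_width: 0.086
grip_force: 0.0
2146 z tip-ish [-0.8 -0.2 26.3] x,y of low [ 4.904e+02 -3.872e+02 -4.000e-01]
1774 z tip-ish [27.3 28.6 31.2] x,y of low [ 415.4 -285.5   28.1]
[ 0.43077288 -0.32946307  0.00526333] [1.01664103 0.08817642 0.49607075] 0.08678552364382078
```

Tips are now at about 26 mm with the TCP reported at 5, confirming a +40 mm offset in z. I'll go down 20 more and grip.

```bash
python3 -m handwheel '{"hand":[1,1,1,1,1],"translation":[[0,0,-6],[0,0,-12],[0,0,-17],[0,0,-19],[0,0,-19]],"turn":[[0,0,0],[0,0,0],[0,0,0],[0,0,0],[0,0,0]]}'
python3 tips.py
python3 -m handwheel '{"hand":[0.5,0.5,0.5,0.5,0.5,0.5,0.5,0.5,0.5,0.5],"translation":[[0,0,0],[0,0,0],[0,0,0],[0,0,0],[0,0,0],[0,0,0],[0,0,0],[0,0,0],[0,0,0],[0,0,0]],"turn":[[0,0,0],[0,0,0],[0,0,0],[0,0,0],[0,0,0],[0,0,0],[0,0,0],[0,0,0],[0,0,0],[0,0,0]]}' 25
```

```text
time: 7.9
position: [0.4309, -0.3296, -0.0136]
tool_rot: [-0.065, 0.998, 0.001, -0.0]
ft_force: [-0.5, 0.5, 0.5]
grip_width: 0.0869
grip_force: 0.0
14266 z tip-ish [-1.  -0.4  0.3] x,y of low [ 468.1 -379.7   -0.6]
9219 z tip-ish [-0.5  0.3 10.6] x,y of low [ 4.485e+02 -2.841e+02  1.000e-01]
[ 0.4310178  -0.32973942 -0.01326859] [-0.1963302   0.6171321   0.66154155] 0.08694107320099193
time: 8.78
position: [0.4313, -0.3301, -0.0128]
tool_rot: [-0.065, 0.998, -0.0, 0.0]
ft_force: [0.7, 0.2, 0.7]
grip_width: 0.0501
grip_force: 25.0
```

Gripped at 50.1 mm and 25 N. Now lift and carry to above the bed.

```bash
python3 -m handwheel '{"hand":[0.5,0.5,0.5,0.5,0.5,0.5,0.5,0.5,0.5,0.5,0.5,0.5],"translation":[[0,0,10],[0,0,25],[0,0,45],[0,0,65],[0,0,85],[0,0,105],[0,0,125],[0,0,140],[15,30,140],[30,60,140],[45,90,140],[55,120,140]],"turn":[[0,0,0],[0,0,0],[0,0,0],[0,0,0],[0,0,0],[0,0,0],[0,0,0],[0,0,0],[0,0,0],[0,0,0],[0,0,0],[0,0,0]]}'
python3 -m handwheel '{"hand":[0.5,0.5,0.5,0.5,0.5,0.5,0.5,0.5,0.5,0.5,0.5,0.5],"translation":[[13,30,0],[26,60,0],[39,90,0],[52,120,0],[65,150,0],[78,180,0],[88,205,0],[93,215,0],[94,219,0],[94,219,0],[94,219,0],[94,219,0]],"turn":[[0,0,0.01],[0,0,0.02],[0,0,0.03],[0,0,0.04],[0,0,0.05],[0,0,0.05],[0,0,0.05],[0,0,0.05],[0,0,0.05],[0,0,0.05],[0,0,0.05],[0,0,0.05]]}'
python3 -c "
from h import *
o=robot.get_obs();print(o['position'],o['tool_rot'],o['grip_width'],o['grip_force'],o['ft_force'])
b=shot('wrist');a=shot('scene')
W=pts(b[1],b[2]);t=(abs(W[...,2]-.16)<.02)
cv2.imwrite('pics/c6.png',np.hstack([cv2.resize(a[0][130:310,170:410],(400,300)),cv2.resize(b[0],(400,300))])[:,:,::-1])"
```

```text
time: 9.78
position: [0.4868, -0.2086, 0.1275]
tool_rot: [-0.065, 0.998, 0.0, 0.0]
ft_force: [0.6, -0.4, -3.4]
grip_width: 0.0498
grip_force: 25.0
time: 10.78
position: [0.5795, 0.0076, 0.1271]
tool_rot: [-0.089, 0.996, -0.0, -0.001]
ft_force: [0.2, 0.2, -3.3]
grip_width: 0.0498
grip_force: 25.0
[0.57946855 0.00764787 0.12705382] [-8.92508501e-02  9.96009000e-01 -1.38942599e-04 -5.82498114e-04] 0.04977179664578123 24.999733474105597 [ 0.16193824  0.18344292 -3.28197541]
```

View pics/c6.png

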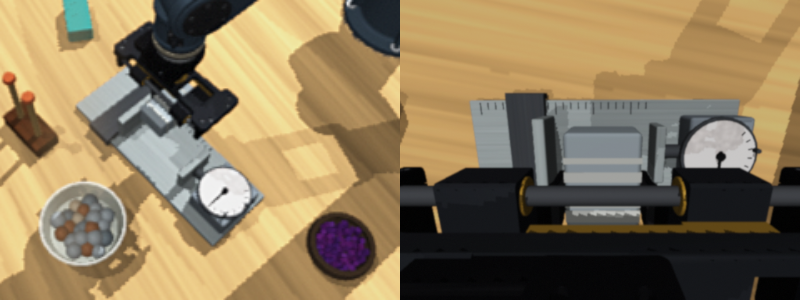

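Left: the block hangs over the open bed between jaw and anvil. Right: the block is at (600,165), between the jaw plate (543) and the anvil (657), and the needle is at rest. Descending.

```bash
python3 -m handwheel '{"hand":[0.5,0.5,0.5,0.5,0.5,0.5,0.5,0.5,0.5,0.5],"translation":[[1,1.5,-20],[1,1.5,-45],[1,1.5,-70],[1,1.5,-90],[1,1.5,-105],[1,1.5,-115],[1,1.5,-121],[1,1.5,-123],[1,1.5,-123],[1,1.5,-123]],"turn":[[0,0,0],[0,0,0],[0,0,0],[0,0,0],[0,0,0],[0,0,0],[0,0,0],[0,0,0],[0,0,0],[0,0,0]]}'
python3 -m handwheel '{"hand":[0.5,0.5,0.5,0.5],"translation":[[0,0,-1],[0,0,-2],[0,0,-3],[0,0,-3]],"turn":[[0,0,0],[0,0,0],[0,0,0],[0,0,0]]}'
```

```text
time: 11.72
position: [0.582, 0.0103, 0.005]
tool_rot: [-0.09, 0.996, -0.0, 0.001]
ft_force: [0.3, -0.8, -3.7]
grip_width: 0.0498
grip_force: 25.0
time: 12.05
position: [0.5813, 0.0106, 0.0014]
tool_rot: [-0.09, 0.996, -0.0, 0.0]
ft_force: [-0.2, -0.5, -3.9]
grip_width: 0.0501
grip_force: 25.0
```

```bash
python3 -m handwheel '{"hand":[0.5,0.5,0.5,0.5],"translation":[[0,0,-0.5],[0,0,-1],[0,0,-1.5],[0,0,-1.5]],"turn":[[0,0,0],[0,0,0],[0,0,0],[0,0,0]]}'
python3 -m handwheel '{"hand":[0.5,0.5,0.5,0.5],"translation":[[0,0,-0.3],[0,0,-0.6],[0,0,-0.8],[0,0,-0.8]],"turn":[[0,0,0],[0,0,0],[0,0,0],[0,0,0]]}'
```

```text
time: 12.38
position: [0.5812, 0.0106, -0.0004]
tool_rot: [-0.09, 0.996, 0.0, -0.0]
ft_force: [-0.0, -0.6, -3.2]
grip_width: 0.0495
grip_force: 25.0
time: 12.72
position: [0.5812, 0.0105, -0.0007]
tool_rot: [-0.09, 0.996, -0.0, 0.0]
ft_force: [-1.4, -0.4, 2.0]
grip_width: 0.0497
grip_force: 25.0
```

Contact on the bed. Release with a small opening, lift clear, and check.

```bash
python3 -m handwheel '{"hand":[0.6,0.65,0.7,0.7,0.7,0.7],"translation":[[0,0,0],[0,0,0],[0,0,0],[0,0,0],[0,0,0],[0,0,0]],"turn":[[0,0,0],[0,0,0],[0,0,0],[0,0,0],[0,0,0],[0,0,0]]}'
python3 -m handwheel '{"hand":[0.7,0.7,0.7,0.7,0.7,0.7,0.7,0.7],"translation":[[0,0,10],[0,0,30],[0,0,55],[0,0,80],[0,0,105],[0,0,130],[0,0,150],[0,0,150]],"turn":[[0,0,0],[0,0,0],[0,0,0],[0,0,0],[0,0,0],[0,0,0],[0,0,0],[0,0,0]]}'
python3 -m handwheel '{"hand":[0,0,0,0,0,0,0,0,0,0],"translation":[[30,0,0],[60,0,0],[80,0,10],[80,0,20],[80,0,20],[80,0,20],[80,0,20],[80,0,20],[80,0,20],[80,0,20]],"turn":[[0,0,0],[0,0,0],[0,0,0],[0,0,0],[0,0,0],[0,0,0],[0,0,0],[0,0,0],[0,0,0],[0,0,0]]}' 20
cat > chk.py <<'E'
from h import *
import sys
p,d,ci=shot('wrist');W=pts(d,ci)-np.array([.580,.011,0]);hsv=cv2.cvtColor(p,cv2.COLOR_RGB2HSV)
a=np.radians(10.3);U=W[...,0]*np.cos(a)+W[...,1]*np.sin(a);V=-W[...,0]*np.sin(a)+W[...,1]*np.cos(a);Z=W[...,2]
ok=(d>0);ok[230:]=0
def rep(n,m):
    if m.sum()<15: print(n,'few');return
    P=np.stack([U[m],V[m]],1).astype(np.float32)*1e3; print(n,m.sum(),'z',round(np.median(Z[m])*1e3,1),cv2.minAreaRect(P),'u',np.round(np.percentile(P[:,0],[1,99]),1),'v',np.round(np.percentile(P[:,1],[1,99]),1))
rep('block',ok&(abs(Z-.048)<.004)&(abs(U)<.06)&(V>-.05)&(V<.075)&(hsv[...,2]>90))
rep('jaw',ok&(abs(Z-.067)<.004)&(abs(U)<.06)&(V>-.1)&(V<.04))
rep('anvil',ok&(abs(Z-.057)<.003)&(abs(U)<.04)&(V>.05)&(V<.077))
D=(np.hypot(U,V-.136)<.031)&ok
rep('needle',D&(hsv[...,2]<90)&(np.hypot(U,V-.136)<.034)&(np.hypot(U,V-.136)>.012)&(Z<.07))
m=D&(hsv[...,2]<90)&(np.hypot(U,V-.136)>.012)&(Z<.07);print('needle angle',np.arctan2(np.median(V[m])-.136,np.median(U[m])),m.sum())
o=robot.get_obs();print(o['time'],o['position'],o['tool_rot'],o['ft_force'],o['grip_width'])
if len(sys.argv)>1: cv2.imwrite(sys.argv[1],p[:,:,::-1])
E
python3 chk.py pics/k7.png
```

```text
time: 13.22
position: [0.5813, 0.0105, -0.0011]
tool_rot: [-0.09, 0.996, -0.0, 0.0]
ft_force: [-0.4, 0.2, -1.3]
grip_width: 0.0606
grip_force: 0.0
time: 13.88
position: [0.5844, 0.0101, 0.1541]
tool_rot: [-0.09, 0.996, -0.001, 0.005]
ft_force: [0.4, -0.5, 0.2]
grip_width: 0.0609
grip_force: 0.0
time: 14.72
position: [0.6604, 0.0106, 0.1685]
tool_rot: [-0.09, 0.996, 0.0, -0.001]
ft_force: [0.8, 0.9, 0.1]
grip_width: 0.0043
grip_force: 0.0
block 4237 z 48.0 ((0.6444015502929688, 18.264528274536133), (85.18312072753906, 88.54105377197266), 89.62686920166016) u [-43.1  44.4] v [-23.9  25. ]
jaw 1401 z 66.8 ((0.24410629272460938, -73.68502044677734), (89.14945220947266, 14.522838592529297), 0.2714438736438751) u [-43.4  43.7] v [-80.6 -66.6]
anvil 859 z 56.8 ((0.00664520263671875, 66.56830596923828), (12.411031723022461, 68.9256820678711), 89.74559783935547) u [-34.2  33.8] v [60.6 72.4]
needle 58 z 61.0 ((21.60862922668457, 136.39390563964844), (2.81911301612854, 18.716432571411133), 89.88946533203125) u [12.3 30.5] v [135.  137.8]
needle angle 0.0007410133184239495 58
14.7667 [0.66066176 0.01058871 0.16863734] [-8.99494992e-02  9.95946253e-01  9.28877417e-05 -3.74662158e-04] [ 0.78622267 -0.0860397  -0.16523258] 0.002441918199582433
```

View pics/k7.png

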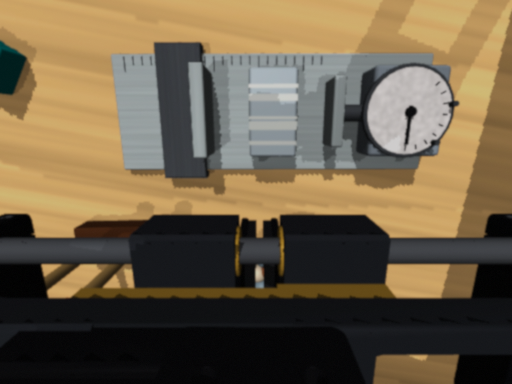

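The block is flat at gauge (0.6, 0.5) mm and squared up, the jaw face is at −66.6, the anvil face at 60.6 and the needle at 0. Before going behind the jaw I'll check the clearance to the dops.

```bash
python3 - <<'E'
from h import *
import pickle
D=pickle.load(open('s0.pkl','rb'))
for n in D:
    p,d,ci=D[n];W=pts(d,ci);X,Y,Z=np.moveaxis(W,-1,0)
    for lo,hi in ((.02,.09),(.09,.18)):
        m=(d>0)&(X>.62)&(X<.85)&(Y>-.2)&(Y<.04)&(Z>lo)&(Z<hi); print(n,lo,m.sum(),np.round(np.percentile(X[m],[2,98]),3),np.round(np.percentile(Y[m],[2,98]),3))
E
```

```text
top 0.02 1205 [0.624 0.828] [-0.192  0.039]
top 0.09 162 [0.755 0.782] [-0.179 -0.113]
scene 0.02 1359 [0.625 0.832] [-0.187  0.039]
scene 0.09 204 [0.759 0.785] [-0.18  -0.116]
```

The dops are at x≈0.77, well clear. Moving behind the jaw plate and then down.

```bash
python3 -m handwheel '{"hand":[0,0,0,0,0,0,0,0,0,0,0,0],"translation":[[-20,-35,0],[-40,-70,0],[-55,-95,0],[-62,-106,-20],[-62,-106,-50],[-62,-106,-80],[-62,-106,-105],[-62,-106,-125],[-62,-106,-140],[-62,-106,-150],[-62,-106,-155],[-62,-106,-155]],"turn":[[0,0,0],[0,0,0],[0,0,0],[0,0,0],[0,0,0],[0,0,0],[0,0,0],[0,0,0],[0,0,0],[0,0,0],[0,0,0],[0,0,0]]}' 20
python3 chk.py
python3 -c "
from h import *
p,d,ci=shot('scene');cv2.imwrite('pics/s8.png',cv2.resize(p[130:310,170:410],(800,600))[:,:,::-1])"
```

```text
time: 15.77
position: [0.5987, -0.0953, 0.013]
tool_rot: [-0.09, 0.996, 0.0, -0.001]
ft_force: [-0.1, -0.1, 0.1]
grip_width: 0.0002
grip_force: 0.0
block 5460 z 48.0 ((-26.752473831176758, 0.37169456481933594), (34.899253845214844, 51.33344268798828), 0.33720603585243225) u [-43.8 -10. ] v [-24.2  23.9]
jaw 1249 z 66.9 ((-34.720088958740234, -74.18175506591797), (20.262014389038086, 14.353800773620605), 0.0226974505931139) u [-44.7 -25.3] v [-81.2 -67.6]
anvil few
needle few
needle angle nan 0
15.8167 [ 0.59936322 -0.09546713  0.01388284] [-9.00162808e-02  9.95940294e-01  6.66227307e-07 -2.26979661e-05] [-0.8770703   0.45682663  0.81694577] 0.0004669407988673273
  return _methods._mean(a, axis=axis, dtype=dtype,
  ret = ret.dtype.type(ret / rcount)
```

View pics/s8.png

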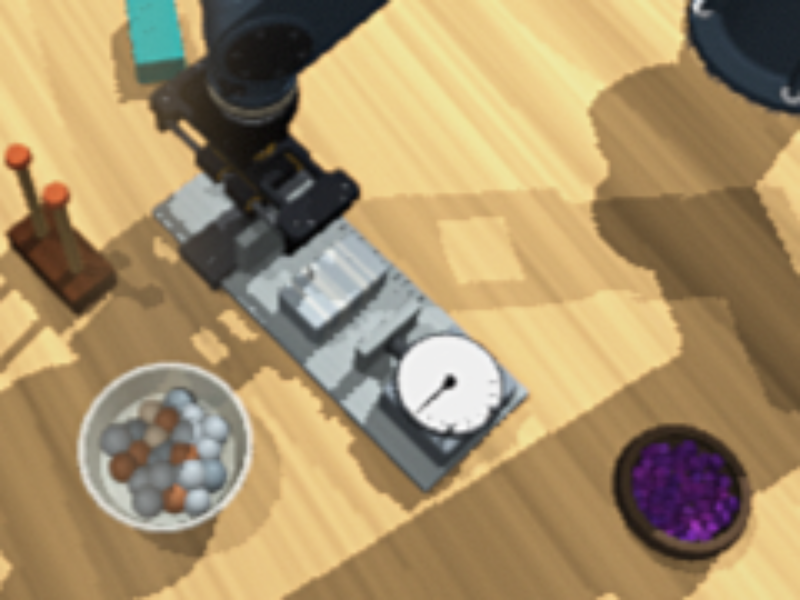

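The tool stands behind the jaw plate; the block sits between the jaws, the dial is visible at (450,380) with the needle at zero, and the geode, bowl and dops are untouched. Picture budget is used up, so from here I measure numerically. Starting the push along gauge +y.

```bash
cat > nd.py <<'E'
from h import *
a=np.radians(10.3);o=robot.get_obs()
R=lambda W:(W[...,0]*np.cos(a)+W[...,1]*np.sin(a),-W[...,0]*np.sin(a)+W[...,1]*np.cos(a))
T=R(o['position']-[.58,.011,0]);print('t',round(o['time'],2),'tool uv',np.round(np.array(T)*1e3,1),'z',round(o['position'][2]*1e3,1),'F',np.round(o['ft_force'],1))
for cam in ('scene','top'):
    p,d,ci=shot(cam);v,u=np.mgrid[:384,:512]
    P=ray(np.c_[u.ravel(),v.ravel()],.060,ci)-[.580,.011,0];U,V=R(P);V=V-.136;g=cv2.cvtColor(p,cv2.COLOR_RGB2GRAY).ravel()
    A=(np.hypot(U,V)<.05)&(g>150); off=[np.mean([U[A].min(),U[A].max()]),np.mean([V[A].min(),V[A].max()])]
    U=U-off[0];V=V-off[1];r=np.hypot(U,V);m=(r>.009)&(r<.028)&(g<90)
    w=np.exp(1j*np.arctan2(V[m],U[m])).mean() if m.any() else 0
    print(cam,'needle',round(float(np.angle(w)),3),'n',m.sum(),'coh',round(abs(w),2),'off',np.round(np.array(off)*1e3,1))
p,d,ci=shot('wrist');W=pts(d,ci);U,V=R(W-[.58,.011,0]);Z=W[...,2];ok=d>0;ok[230:]=0
j=ok&(abs(Z-.067)<.003)&(abs(U)<.06)&(V>-.1)&(V<.04);hsv=cv2.cvtColor(p,cv2.COLOR_RGB2HSV)
b=ok&(abs(Z-.048)<.003)&(U<-.015)&(U>-.038)&(V>-.05)&(V<.1)&(hsv[...,2]>90)
for n,m in (('jaw',j),('block',b)):
    if m.sum()>20: print(n,m.sum(),'v',np.round(np.percentile(V[m],[1,99])*1e3,1))
E
python3 nd.py
python3 -m handwheel '{"hand":[0,0,0,0,0,0,0,0,0,0,0,0],"translation":[[-0.5,3,0],[-1,6,0],[-1.6,9,0],[-2.1,12,0],[-2.7,15,0],[-3.2,18,0],[-3.8,21,0],[-4.3,24,0],[-4.8,27,0],[-5.4,30,0],[-5.9,33,0],[-6.4,36,0]],"turn":[[0,0,0],[0,0,0],[0,0,0],[0,0,0],[0,0,0],[0,0,0],[0,0,0],[0,0,0],[0,0,0],[0,0,0],[0,0,0],[0,0,0]]}'
python3 nd.py
```

```text
t 15.87 tool uv [   0.5 -108.5] z 14.5 F [ 0.  -0.4 -0.2]
scene needle 0.051 n 2 coh 1.0 off [-3.8 -0.6]
top needle 2.608 n 108 coh 0.77 off [18.5 -8.3]
jaw 1299 v [-81.2 -67.5]
block 3635 v [-24.2  24.2]
time: 17.02
position: [0.5933, -0.0621, 0.0141]
tool_rot: [-0.091, 0.996, -0.002, 0.0]
ft_force: [-1.0, -8.9, -0.5]
grip_width: 0.0003
grip_force: 4.2
t 17.02 tool uv [  0.  -74.3] z 14.1 F [-1.  -8.9 -0.5]
scene needle 0.051 n 2 coh 1.0 off [-3.8 -0.6]
top needle 2.428 n 3 coh 0.99 off [4.1 1.7]
jaw 1247 v [-60.5 -46.9]
block 3598 v [-23.9  24.5]
```

Jaw moving as expected at about 9 N (face at −46.9, tool 27.4 behind). I'll improve the needle threshold and continue.

```bash
sed -i "s/(g<90)/(g<0.62*np.median(g[(r<.035)]))/; s/for cam in ('scene','top')/for cam in ('scene',)/" nd.py
python3 -m handwheel '{"hand":[0,0,0,0,0,0,0,0,0,0,0,0],"translation":[[-0.5,3,0],[-1,6,0],[-1.6,9,0],[-2.1,12,0],[-2.7,15,0],[-3.2,18,0],[-3.8,21,0],[-4.3,24,0],[-4.8,27,0],[-5.4,30,0],[-5.9,33,0],[-6.4,36,0]],"turn":[[0,0,0],[0,0,0],[0,0,0],[0,0,0],[0,0,0],[0,0,0],[0,0,0],[0,0,0],[0,0,0],[0,0,0],[0,0,0],[0,0,0]]}'
python3 nd.py
```

```text
time: 18.17
position: [0.5868, -0.0266, 0.0141]
tool_rot: [-0.091, 0.996, -0.002, 0.0]
ft_force: [-1.8, -11.7, 0.7]
grip_width: 0.0004
grip_force: 5.2
t 18.17 tool uv [ -0.  -38.2] z 14.1 F [ -1.8 -11.7   0.7]
scene needle 0.077 n 10 coh 0.99 off [-3.8 -0.6]
jaw 1246 v [-24.4 -10.7]
block 3149 v [-6.6 39.3]
```

```bash
python3 -m handwheel '{"hand":[0,0,0,0,0,0,0,0,0,0],"translation":[[-0.4,2,0],[-0.7,4,0],[-1.1,6,0],[-1.5,8,0],[-1.8,10,0],[-2.2,12,0],[-2.5,14,0],[-2.9,16,0],[-3.3,18,0],[-3.6,20,0]],"turn":[[0,0,0],[0,0,0],[0,0,0],[0,0,0],[0,0,0],[0,0,0],[0,0,0],[0,0,0],[0,0,0],[0,0,0]]}'
python3 nd.py
```

```text
time: 19.1
position: [0.5831, -0.0065, 0.014]
tool_rot: [-0.091, 0.996, -0.002, -0.0]
ft_force: [-2.4, -11.8, 1.6]
grip_width: 0.0003
grip_force: 5.2
t 19.1 tool uv [ -0.1 -17.8] z 14.0 F [ -2.4 -11.8   1.6]
scene needle 0.077 n 10 coh 0.99 off [-3.8 -0.6]
jaw 1245 v [-4.2  9.5]
block 3131 v [13.6 59.3]
```

```bash
python3 -m handwheel '{"hand":[0,0,0,0,0,0],"translation":[[-0.2,1,0],[-0.4,2,0],[-0.5,3,0],[-0.7,4,0],[-0.9,5,0],[-0.9,5,0]],"turn":[[0,0,0],[0,0,0],[0,0,0],[0,0,0],[0,0,0],[0,0,0]]}'
python3 nd.py
```

```text
time: 19.7
position: [0.5823, -0.0024, 0.0141]
tool_rot: [-0.091, 0.996, -0.003, 0.0]
ft_force: [-1.2, -14.0, 0.5]
grip_width: 0.0006
grip_force: 6.5
t 19.7 tool uv [ -0.1 -13.6] z 14.1 F [ -1.2 -14.    0.5]
scene needle 0.332 n 9 coh 0.98 off [-3.8  0.3]
jaw 1245 v [-0.5 13.1]
block 3142 v [17.2 63. ]
```

```bash
python3 -m handwheel '{"hand":[0,0,0,0,0,0],"translation":[[-0.1,0.8,0],[-0.3,1.6,0],[-0.4,2.4,0],[-0.6,3.2,0],[-0.6,3.2,0],[-0.6,3.2,0]],"turn":[[0,0,0],[0,0,0],[0,0,0],[0,0,0],[0,0,0],[0,0,0]]}'
python3 nd.py
```

```text
time: 20.3
position: [0.5819, 0.0002, 0.0141]
tool_rot: [-0.091, 0.996, -0.003, 0.0]
ft_force: [-1.4, -15.8, -0.4]
grip_width: 0.0002
grip_force: 7.4
t 20.3 tool uv [ -0.1 -11. ] z 14.1 F [ -1.4 -15.8  -0.4]
scene needle 0.765 n 11 coh 0.95 off [-3.8  0.3]
jaw 1240 v [ 2.1 15.6]
block 3139 v [19.7 65.5]
```

Estimated needle about 1.1 rad. Back off from the jaw, lift, and read the dial with the wrist camera from the earlier viewpoint.

```bash
python3 -m handwheel '{"hand":[0,0,0,0,0,0,0,0,0,0,0,0],"translation":[[0.5,-3,0],[1.5,-8,0],[2.5,-14,0],[2.5,-14,10],[2.5,-14,40],[2.5,-14,80],[2.5,-14,120],[25,-7,150],[55,3,165],[78,10,170],[78,10,170],[78,10,170]],"turn":[[0,0,0],[0,0,0],[0,0,0],[0,0,0],[0,0,0],[0,0,0],[0,0,0],[0,0,0],[0,0,0],[0,0,0],[0,0,0],[0,0,0]]}'
python3 chk.py pics/k9.png; python3 - <<'E'
from h import *
p,d,ci=shot('wrist');a=np.radians(10.3);v,u=np.mgrid[:384,:512]
P=ray(np.c_[u.ravel(),v.ravel()],.060,ci)-[.58,.011,0];U=P[:,0]*np.cos(a)+P[:,1]*np.sin(a);V=-P[:,0]*np.sin(a)+P[:,1]*np.cos(a)-.136
g=cv2.cvtColor(p,cv2.COLOR_RGB2GRAY).ravel();r=np.hypot(U,V)
for th in (80,110,140):
    m=(r>.01)&(r<.030)&(g<th);w=np.exp(1j*np.arctan2(V[m],U[m]));print(th,m.sum(),np.angle(w.mean()),abs(w.mean()))
    t=(r>.036)&(r<.048)&(g<th);print('  rim',np.histogram(np.arctan2(V[t],U[t]),bins=np.arange(-.5,3.2,.25))[0])
E
```

```text
time: 21.4
position: [0.6599, 0.0156, 0.1848]
tool_rot: [-0.091, 0.996, -0.0, 0.001]
ft_force: [-0.5, -0.2, -0.3]
grip_width: 0.0007
grip_force: 0.0
block 3697 z 48.0 ((0.3451080322265625, 42.06683349609375), (48.70638656616211, 88.997314453125), 89.93378448486328) u [-43.7  44.6] v [18.4 65.3]
jaw 1233 z 66.9 ((-0.5610389709472656, 9.32811164855957), (89.35498046875, 14.06119441986084), 0.11759086698293686) u [-43.9  42.9] v [ 2.4 16.2]
anvil 720 z 56.9 ((-0.3129425048828125, 71.45533752441406), (68.72042846679688, 11.067320823669434), 0.01551793236285448) u [-34.4  33.9] v [66.2 76.9]
needle 60 z 61.0 ((9.925992965698242, 155.10687255859375), (18.415740966796875, 3.0530242919921875), 63.2259521484375) u [ 5.1 14.1] v [146.9 163.2]
needle angle 1.096883321920858 60
21.45 [0.65821944 0.01542912 0.18370492] [-9.04530905e-02  9.95900271e-01  2.13088052e-04 -9.18108377e-04] [-0.09810743  0.08288463 -0.20961892] 0.0002902760889718312
80 58 1.0931718416847394 0.9986142690447233
  rim [47 33 35 46 51 29  3  9 38 29 14 21 23 25]
110 83 1.0819969078339937 0.9970331201383843
  rim [54 56 59 54 65 44 20 22 56 44 26 63 61 46]
140 107 1.0693776158389203 0.9947838552383299
  rim [60 63 64 62 74 62 37 35 72 61 43 81 78 77]
```

The needle is at about 1.09 rad, between the studs, and the robot is clear. I'll check it stays put for a second, then hand in.

```bash
python3 -m handwheel '{"hand":[0,0,0,0,0,0,0,0,0,0,0,0],"translation":[[0,0,0],[0,0,0],[0,0,0],[0,0,0],[0,0,0],[0,0,0],[0,0,0],[0,0,0],[0,0,0],[0,0,0],[0,0,0],[0,0,0]],"turn":[[0,0,0],[0,0,0],[0,0,0],[0,0,0],[0,0,0],[0,0,0],[0,0,0],[0,0,0],[0,0,0],[0,0,0],[0,0,0],[0,0,0]]}' && python3 chk.py | grep -E "angle|jaw" && python3 -c "
from rig import hand_in
print(hand_in())"
```

```text
time: 22.5
position: [0.6593, 0.0148, 0.1838]
tool_rot: [-0.09, 0.996, 0.0, 0.0]
ft_force: [-1.1, -0.7, -0.7]
grip_width: 0.0004
grip_force: 0.0
jaw 1228 z 66.9 ((-0.2752113342285156, 9.484838485717773), (88.96876525878906, 13.667594909667969), 0.5154798626899719) u [-43.9  43. ] v [ 2.4 16. ]
needle angle 1.08208604609229 62
the job is handed in; nothing more can be done
None
```

The job is handed in: the block sits flat and centred across the bed's width, nipped by the jaw, the needle stands at about 1.09 rad between the studs (0.75 and 1.75), and the arm is clear at 22.5 s.

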